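# Gather washed filter rings on the drying skewer

### The arm

A 6-joint arm with a two-finger parallel gripper is mounted at the origin on the work surface. World frame = base frame: x ahead of the robot, y to its left, z up, the work surface at z = 0. Lengths are in m, angles in rad, forces in N, time in s.
With the tool pointing down it reaches from about 0.425 to 0.95 m from the base axis. Payload 3.5 kg.
Tool frame: the origin (TCP) lies midway between the tips of the shut fingers; the grasp point (between the pads) lies 19 mm behind it; z points along the fingers, y is the line along which they close (so a half turn about z gives the same grasp; the last joint's range is limited). The gripper opens to 85 mm and grips with 20 to 120 N. Pads are 22 mm wide; open, the fingers measure 114 mm over their backs; the gripper's body (76 mm by 85 mm) begins 54 mm behind the grasp point. The pads swing forward as they close: fully open they stand 13 mm farther back than shut.
Start: joints at [1.12, 0.286, 1.577, -0, 1.279, -0.15], TCP at [0.2, 0.645, 0.231] pointing down, gripper open.
Joint ranges: [-2.77, 2.77], [-0.9, 2.22], [0.21, 2.48], [-1.53, 4.67], [0.24, 2.81], [-2.84, 2.84]. Speed limits (rad/s): [2.79, 2.79, 3.14, 3.14, 3.14, 3.14].

### API

Orientations are given as [roll, pitch, yaw] about the fixed x, y, z axes, in that order (R = Rz(yaw) Ry(pitch) Rx(roll)).
In Python, from station import arm gives the robot as it stands. The module is installed in compiled form; this text tells all that it offers.
- The arm moves only by the tool jog_arm, never from a script. Its argument "steps" is a list of rows, each a list of 3 entries, a list of its own where there are three numbers: the shift along the tool's x, y, z scaled (see below), then the turn, a rotation vector about the tool's x, y, z scaled (see below), then the opening, from 0 (shut) to 1 (fully open). A call has 1 to 5 rows; each row shifts and turns the commanded pose from where the row before left it, along the tool's axes as they then stand; what a row does not reach is not made up. The controller multiplies each number of a shift by 5 cm and each number of a turn by 5 degrees. A row lasts 1/8 s, in which the tool goes at most 62.5 mm and 10.7 degrees, less where a joint would pass 70% of its speed; a pose out of reach is approached as far as the arm can. A call with a number of a shift or a turn outside -1 to 1 is refused whole. A call with a gripper value outside its range is refused whole. The fingers move at their own pace and stop on an object; "squeeze" is the grip in N (left out, the last holds). Time passes only in rows, so rows that do not move let the fingers close. It gives the time, the measured TCP pose, the force, the opening and the grip force at its end, in the units of the state.
- arm.get_state(): the state, without advancing time (a new reading comes with each control period).
- arm.camera(name): name is "side" or "top"; returns a dict with "color" (400x640x3 uint8, blue, green, red), "z_map" (400x640 float32, m along the optical axis (not along the pixel's ray), 0 where there is no reading), "intrinsics" (3x3 intrinsics, pixels), "rvec" (rotation vector, rad) and "tvec" (3), from world to camera coordinates, as OpenCV has them. Camera axes: x right, y down, z forward; pixel columns grow to the right and rows downward; lengths in m; the calibration is good to about 2 mm. A picture is of the moment at which its call begins.
- arm.sign_off(): hands the job in; it is judged then, once.
The state is a dict: "clock": time; "joint_pos": joint angles; "qvel": joint speeds; "joint_efforts": joint torques, N m; "eef_pos": TCP position; "eef_rot": TCP orientation; "contact_force": force on the tool from outside, world axes, zero at the start; "ft_torque": the same for the moment, N m; "opening": finger opening in m; "finger_force": force on a finger pad.
Only numpy, scipy, OpenCV 4.12 (cv2) and the standard library are available. Lean on these libraries where they do the work, as an engineer would, in place of code of your own. Each camera call takes 0.05 s, during which the arm holds its last target. There are 200 camera calls.

### The job

Take the skewer by its handle from the drying stand, thread it through all three rings where they stand in the slanted draining rack, and lift the three off together, without dropping any. Then lay the loaded skewer back level across the stand's two posts, as it lay before, its neck in the handle-side notch and the rings hanging free between the posts, and let go. Leave the solid disc standing in its slot and do not disturb the glassware and boxes around.

Things in the scene. Friction and masses are not known exactly. Their poses are not given: they have to be found in the camera images.
- rack: Fixed blue and steel draining rack, foot 110 by 100 mm: a tray sloping up at 30 degrees with five slots 16 mm apart along the slope (slot 1 lowest), where discs stand on edge, square to the slope, overhanging the low end. Slot 4 is empty. Origin on the table under slot 1; own x is level, towards the high end (the way the skewer goes in), z up.
- rack_axis (a point): Point on the discs' common axis, 30 mm downhill of ring 1's centre, 36 mm off the tray floor. The axis rises 30 degrees along the rack's x. Discs leave the slots only square to the slope: fins guide each side of a disc to 40 mm off the tray floor, with 3 mm play along the axis; the middle 33 mm is open from end to end. Nothing stands in front of the low end.
- ring_a: First of three identical aluminium rings: outer diameter 72 mm, round hole 17 mm, 8 mm thick, about 75 g (varies). Origin at the centre of the hole, mid thickness; own x is the ring's axis. It starts in slot 1, centre 144 mm above the table, its x pointing towards the rack's high end and 30 degrees upwards.
- ring_b: Second of three identical aluminium rings: outer diameter 72 mm, round hole 17 mm, 8 mm thick, about 75 g (varies). Origin at the centre of the hole, mid thickness; own x is the ring's axis. It starts in slot 2, centre 152 mm above the table, its x pointing towards the rack's high end and 30 degrees upwards.
- ring_c: Third of three identical aluminium rings: outer diameter 72 mm, round hole 17 mm, 8 mm thick, about 75 g (varies). Origin at the centre of the hole, mid thickness; own x is the ring's axis. It starts in slot 3, centre 160 mm above the table, its x pointing towards the rack's high end and 30 degrees upwards.
- blank: Solid aluminium disc without a hole, diameter 72 mm, 8 mm thick; origin at its centre, own x along its axis. It stands in slot 5, 24 mm of free space behind the third ring, and stays there.
- skewer: Straight steel skewer, 188 mm long, 120 g, lying level in the stand at the start. Own x runs from handle to tip; it is round, its roll has no meaning. Origin at the middle of the grey handle (60 mm long, 22 mm diameter), which overhangs the stand freely. From the origin along x: handle to 30 mm, neck (10 mm diameter) to 54, stop collar (30 mm diameter) to 58, 10 mm rod to 150.
- skewer_tip (a point): The tip of the skewer, 158 mm from the handle's middle; the last 8 mm taper to 4 mm diameter. The rod is polished and slippery: with the tip raised 20 degrees or more, hanging rings slide back to the collar, which they cannot pass; they slide off if the tip points down.
- skewer_neck (a point): Middle of the skewer's bare neck, 42 mm from the handle's middle; this part lies in the handle-side post.
- stand: Fixed drying stand: white drip tray 125 by 110 mm, 12 mm high, with two steel posts 94 mm apart (8 mm thick) with V notches, sides at 45 degrees, gaping about 35 mm at the top, 10 mm above a lying rod's axis. Origin on the table midway between the posts; own x points level from the handle-side post to the tip-side post, z up.
- stand_handle_notch (a point): Axis of a rod lying in the handle-side post's notch, at mid thickness (x -47 mm, z 90 mm in the stand's frame).
- stand_tip_notch (a point): The same for the tip-side post (x +47 mm, z 90 mm).
- bottle_big: Glass bottle with blue cap, 80 mm diameter, 170 mm tall; a bystander, to be left alone. Origin at the centre of its underside.
- bottle_small: Small glass bottle with blue cap, 52 mm diameter, 100 mm tall; a bystander, to be left alone. Origin at the centre of its underside.
- tip_box: Closed blue plastic box 80 by 120 by 55 mm; a bystander, to be left alone. Origin at the centre of its underside.
- flask: Conical glass flask, 84 mm diameter, 120 mm tall; a bystander, to be left alone. Origin at the centre of its underside.
- beaker: Clear beaker, 72 mm diameter, 85 mm tall; a bystander, to be left alone. Origin at the centre of its underside.
- wash_bottle: White plastic bottle, 66 mm diameter, 150 mm tall; a bystander, to be left alone. Origin at the centre of its underside.
Things that resemble listed ones, but are neither listed nor needed, are in the scene too. There is more than one size of the skewer; the one meant has the size given above.

How it is judged:
On the way, in this order (a step that is already met when the one before it is completed fails the run):
1. the skewer's tip has passed through all three rings while they stand in the rack (distance of each of ring_a, ring_b, ring_c from where it was at the start of the episode below 0.02 m and angle between the x axis of each of ring_a, ring_b, ring_c and the x axis of skewer, either way round below 0.4 rad and x of skewer_tip in the frame of ring_c above 0.005 m and y of skewer_tip in the frame of ring_c between -0.012 and 0.012 m and z of skewer_tip in the frame of ring_c between -0.012 and 0.012 m), for 0.1 s.
2. all three rings are off the rack together, hanging on the skewer (distance of each of ring_a, ring_b, ring_c from where it was at the start of the episode above 0.05 m and height (world z) of each of ring_a, ring_b, ring_c above 0.1 m and contact force between each of ring_a, ring_b, ring_c and rack below 0.1 N and x of ring_a in the frame of skewer between 0.055 and 0.158 m and y of ring_a in the frame of skewer between -0.012 and 0.012 m and z of ring_a in the frame of skewer between -0.012 and 0.012 m and x of ring_b in the frame of skewer between 0.055 and 0.158 m and y of ring_b in the frame of skewer between -0.012 and 0.012 m and z of ring_b in the frame of skewer between -0.012 and 0.012 m and x of ring_c in the frame of skewer between 0.055 and 0.158 m and y of ring_c in the frame of skewer between -0.012 and 0.012 m and z of ring_c in the frame of skewer between -0.012 and 0.012 m), for 0.2 s.
At the end, for the whole second after the job is handed in: The skewer lies at rest and level (within 4 degrees) along the stand (within 6 degrees), its neck's middle within 12 mm of the handle-side notch; all three rings hang at rest on it between the posts, clear of the tray; the solid disc is within 10 mm of where it stood in the rack (distance between skewer_neck and stand_handle_notch below 0.012 m and angle between skewer's own x axis and vertical between 1.5 and 1.64 rad and angle between the x axis of skewer and the x axis of stand, either way round below 0.1 rad and linear speed of skewer below 0.02 m/s and distance of blank from where it was at the start of the episode below 0.01 m and x of ring_a in the frame of stand between -0.036 and 0.04 m and y of ring_a in the frame of stand between -0.014 and 0.014 m and z of ring_a in the frame of stand between 0.075 and 0.092 m and angle between the x axis of each of ring_a, ring_b, ring_c and the x axis of skewer, either way round below 0.5 rad and linear speed of each of ring_a, ring_b, ring_c below 0.03 m/s and x of ring_b in the frame of stand between -0.036 and 0.04 m and y of ring_b in the frame of stand between -0.014 and 0.014 m and z of ring_b in the frame of stand between 0.075 and 0.092 m and x of ring_c in the frame of stand between -0.036 and 0.04 m and y of ring_c in the frame of stand between -0.014 and 0.014 m and z of ring_c in the frame of stand between 0.075 and 0.092 m); the robot touches nothing.
It fails at once if a ring is dropped (its centre comes below 50 mm) (height (world z) of any of ring_a, ring_b, ring_c below 0.05 m).
It fails at once if the solid disc is pushed or lifted out of its slot (moved more than 20 mm) (distance of blank from where it was at the start of the episode above 0.02 m).
It fails at once if a bystander is moved by more than 30 mm (distance of any of bottle_big, bottle_small, tip_box, flask, beaker, wash_bottle from where it was at the start of the episode above 0.03 m).
It also fails if it takes over 58 s, if anything falls off the work surface, if the arm or the gripper's body presses on something with over 40 N, if the wrist force passes 120 N, or if a joint passes its speed limit or range.

## Working session

There is one attempt and no reset: what is moved stays moved. The work goes in short steps, Python scripts to look and compute and a tool call to move; the robot and the scene stay as the last step left them, time stands still between calls to the robot, and variables do not carry over. Pictures are saved under pics/ and viewed, at most 10 in all, crops included, and the job is handed in when it is done.

Besides the shell and the picture viewer there is one more tool, called after "Request:" as a command line: name --argument value ..., lists and objects as JSON in quotes. jog_arm: Moves the arm, as the interface text tells. Shifts and turns lie within -1 to 1; 1 stands for 5 cm of shift or 5 degrees of turn. Its arguments: {"type":"object","properties":{"steps":{"type":"array","items":{"type":"array"}},"squeeze":{"type":"number"}},"required":["steps"]}

```bash
mkdir -p pics; cat > h.py <<'E'
import numpy as np, cv2
from scipy.spatial.transform import Rotation as R
from station import arm
def shot(n,save):
    c=arm.camera(n); np.savez(f'{save}.npz',**c); return c
def load(s): return dict(np.load(f'{s}.npz'))
def px(c,u,v,z=None):
    K=c['intrinsics']; Rm=cv2.Rodrigues(c['rvec'])[0]; t=c['tvec'].ravel()
    u=np.asarray(u,float);v=np.asarray(v,float)
    d=c['z_map'][v.astype(int),u.astype(int)] if z is None else z
    p=np.stack([(u-K[0,2])/K[0,0]*d,(v-K[1,2])/K[1,1]*d,d*np.ones_like(u)],-1)
    return (p-t)@Rm
def cloud(c):
    v,u=np.mgrid[0:400,0:640]; return px(c,u,v)
def proj(c,P): return cv2.projectPoints(np.float64(P).reshape(-1,1,3),c['rvec'],c['tvec'],c['intrinsics'],None)[0].reshape(-1,2)
E
python3 - <<'E'
from h import *
for n in('top','side'):
    c=shot(n,n+'0'); cv2.imwrite(f'pics/{n}0.png',cv2.resize(c['color'],(800,500)))
    print(n,c['rvec'].ravel(),c['tvec'].ravel(),c['intrinsics'].ravel())
print(arm.get_state())
E
```

```text
top [ 2.22011335 -2.16375449  0.07575701] [-0.0588996   0.51430185  1.17494303] [409.89167948   0.         321.58256308   0.         409.89167948
 195.22021492   0.           0.           1.        ]
side [ 2.13442845 -0.80347756  0.41195078] [-0.39496643  0.29476861  1.05569967] [399.01918718   0.         312.81481159   0.         399.01918718
 198.02065172   0.           0.           1.        ]
{'clock': 0.1, 'joint_pos': array([ 1.12001963e+00,  2.87096019e-01,  1.57805434e+00,  1.29552106e-05,
        1.27856826e+00, -1.49979129e-01]), 'qvel': array([ 0.00013251, -0.00380452, -0.00359358,  0.00028018,  0.00037396,
        0.00043589]), 'joint_efforts': array([ 1.16734886e-03, -4.07296407e+01, -2.93700850e+01, -1.79825574e-04,
        3.41504208e-03, -8.77277301e-06]), 'eef_pos': array([0.19968345, 0.64416492, 0.23006   ]), 'eef_rot': array([-3.13949241e+00, -3.29913953e-04,  2.84079099e+00]), 'contact_force': array([-0.33044018, -0.46391932,  0.22266835]), 'ft_torque': array([0.03174857, 0.00901719, 0.0105126 ]), 'finger_force': 0.0, 'opening': 0.0852540130062873}
```

View pics/top0.png

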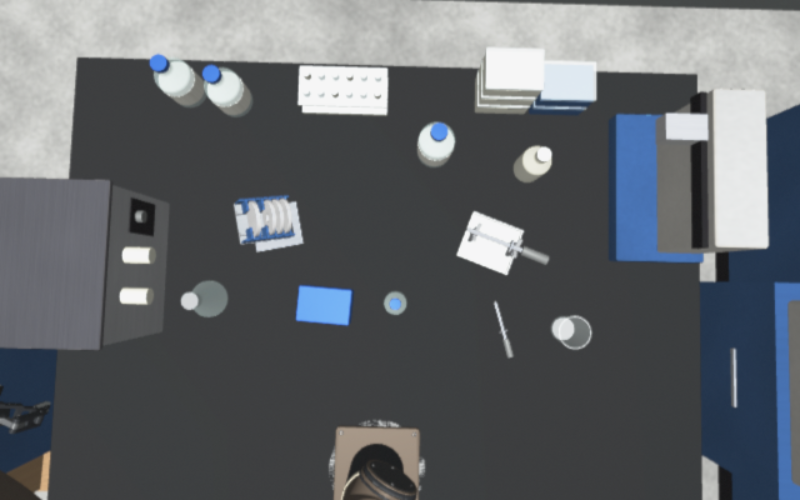

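View pics/side0.png

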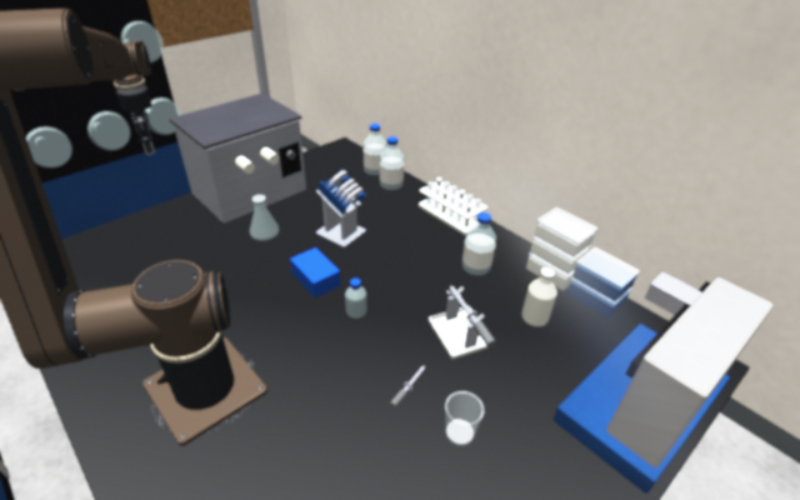

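Skewer candidates in the top view are the one in the stand, (467–548, 225–262), and the loose, smaller one, (495–510, 300–355). The stand one fits the description, so I'll confirm it in an enlarged crop.

```bash
python3 - <<'E'
from h import *
t=load('top0');s=load('side0')
def crop(c,x,y,w,h): return cv2.resize(c['color'][y:y+h,x:x+w],(400,300),interpolation=cv2.INTER_CUBIC)
m=np.vstack([np.hstack([crop(t,180,148,72,54),crop(t,360,162,88,66)]),np.hstack([crop(s,240,130,72,72*3//4),crop(s,330,220,80,60)])])
cv2.imwrite('pics/m.png',m)
for n,c in(('t',t),('s',s)):
    P=cloud(c)
    # stand skewer & rack clouds
    for nm,(x,y,w,h) in {'rack':(180,148,72,54) if n=='t' else (240,130,72,54),'stand':(360,162,88,66) if n=='t' else (330,220,80,60)}.items():
        q=P[y:y+h,x:x+w].reshape(-1,3); q=q[q[:,2]>0.02]; print(n,nm,np.percentile(q,[1,50,99],axis=0).round(3).tolist())
        if nm=='stand':
            k=q[(q[:,2]>.075)&(q[:,2]<.13)]; mu=np.median(k,0);k=k[np.linalg.norm(k-mu,axis=1)<.15]
            d=np.linalg.svd(k-k.mean(0))[2][0];tt=(k-k.mean(0))@d;print(len(k),k.mean(0),d,tt.min(),tt.max())
E
```

```text
t rack [[0.44, -0.04, 0.121], [0.549, 0.239, 0.166], [0.599, 0.301, 1.205]]
t stand [[0.44, -0.359, 0.029], [0.509, -0.287, 0.095], [0.556, -0.04, 1.205]]
454 [ 0.51206177 -0.28302633  0.09527737] [-0.35006928 -0.93625108  0.02975609] -0.10188034938103671 0.08321353737575438
s rack [[-0.145, -0.727, 0.022], [0.546, 0.236, 0.118], [0.848, 0.501, 0.899]]
s stand [[-0.145, -0.727, 0.021], [0.509, -0.293, 0.089], [0.555, -0.195, 0.899]]
421 [ 0.50814699 -0.29006439  0.09204278] [-0.3567819  -0.93383374  0.02571411] -0.10983638312701184 0.07829307880996347
```

View pics/m.png

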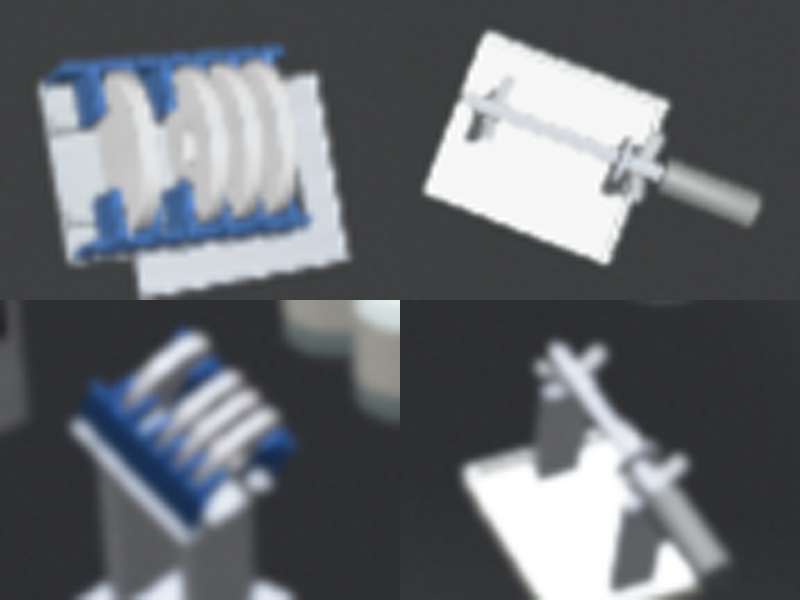

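The montage shows the stand skewer (tip up-left at about (470,98), handle end at about (755,208)) with a cloud length of about 188 mm, so it is the right one. The rack's low end faces right (−y) and the solid disc is at the left (120,150). Next I'll fit models to the depth clouds.

```bash
cat > fit.py <<'E'
from h import *
from scipy.optimize import least_squares as LS
def sd(r,h): # sd of cylinder coords (r excess, axial excess)
    return np.minimum(np.maximum(r,h),0)+np.hypot(np.maximum(r,0),np.maximum(h,0))
def ax(p,c,u):
    a=(p-c)@u; return a,np.linalg.norm(p-c-a[:,None]*u,axis=1)
def discs(p,c,yaw):
    u=np.array([np.cos(yaw)*np.cos(np.pi/6),np.sin(yaw)*np.cos(np.pi/6),.5]); a,r=ax(p,c,u)
    return np.min([sd(r-.036,abs(a-s)-.004) for s in(0,.016,.032,.064)],0),a,r
def skew(p,c,u):
    a,r=ax(p,c,u)
    return np.min([sd(r-R_,abs(a-(l+h)/2)-(h-l)/2) for l,h,R_ in((-.03,.03,.011),(.03,.054,.005),(.054,.058,.015),(.058,.154,.005))],0),a,r
def sk_u(y,pt=0): return np.array([np.cos(y)*np.cos(pt),np.sin(y)*np.cos(pt),np.sin(pt)])
def pts(c,lo,hi,gray=True):
    P=cloud(c);hsv=cv2.cvtColor(c['color'],cv2.COLOR_BGR2HSV)
    m=(P>lo).all(-1)&(P<hi).all(-1)&(c['z_map']>0)
    if gray:m&=hsv[...,1]<60
    return P[m]
def fit(f,x0,Q,sel):
    x=np.array(x0,float)
    for w in(.02,.012,.008,.006):
        q=[p[abs(f(p,x))<w] for p in Q]
        x=LS(lambda x:np.concatenate([f(p,x) for p in q]),x,loss='soft_l1',f_scale=.002).x
    return x,[len(i) for i in q],np.sqrt(np.mean(np.concatenate([f(p,x) for p in q])**2))
E
python3 - <<'E'
from fit import *
t=load('top0');s=load('side0')
for nm,C in(('top',[t]),('side',[s]),('both',[t,s])):
    Q=[pts(c,[.44,.12,.12],[.66,.34,.23]) for c in C]
    f=lambda p,x:discs(p,np.array([x[0],x[1],.144+x[3]]),x[2])[0]
    print(nm,'rack',*fit(f,[.553,.215,1.6,0],Q,None))
    Q=[pts(c,[.38,-.45,.07],[.62,-.15,.12]) for c in C]
    g=lambda p,x:skew(p,np.array([x[0],x[1],.09+x[3]]),sk_u(x[2]))[0]
    print(nm,'skew',*fit(g,[.478,-.375,1.21,0],Q,None))
E
```

```text
top rack [0.55963864 0.20880192 1.78953733 0.00358806] [815] 0.0021801694083504125
top skew [ 4.93894209e-01 -3.33981197e-01  1.22267390e+00 -2.84707631e-04] [393] 0.0017912546354510732
side rack [ 0.55989755  0.20114085  1.77753482 -0.00291112] [287] 0.0015120926279094198
side skew [ 0.48971425 -0.34763469  1.22674481 -0.00209696] [349] 0.0024452634836526067
both rack [0.56012756 0.20837999 1.80113086 0.00373791] [824, 182] 0.0023252499156857093
both skew [ 4.94277822e-01 -3.34739291e-01  1.22474091e+00 -1.17480222e-03] [390, 357] 0.0019075356862178667
```

```bash
python3 - <<'E'
from fit import *
t=load('top0');s=load('side0')
def both(f,x0,lo,hi):
    Q0=[pts(c,lo,hi) for c in(t,s)]; x=np.array(list(x0)+[0]*6,float)
    for w in(.015,.01,.007,.006):
        Q=[Q0[i][abs(f(Q0[i]-x[3+3*i:6+3*i],x))<w] for i in(0,1)]
        x=LS(lambda x:np.concatenate([f(Q[i]-x[3+3*i:6+3*i],x)/.002/np.sqrt(len(Q[i])/60) for i in(0,1)]+[x[3:]/.0015]),x,loss='soft_l1').x
    return x
f=lambda p,x:discs(p,np.array([x[0],x[1],.144]),x[2])[0]
g=lambda p,x:skew(p,np.array([x[0],x[1],.09]),sk_u(x[2]))[0]
r=both(f,[.56,.207,1.79],[.44,.12,.12],[.66,.34,.23]);k=both(g,[.4935,-.335,1.2245],[.38,-.45,.07],[.62,-.15,.12])
print(r.round(4),k.round(4))
np.savez('est.npz',r=r,k=k)
th=np.linspace(0,2*np.pi,73)
tiles=[]
for c,B in((t,((180,148,72,54),(360,162,88,66))),(s,((240,130,72,54),(330,220,80,60)))):
    row=[]
    for j,(x,y,w,h) in enumerate(B):
        im=cv2.resize(c['color'][y:y+h,x:x+w],(400,300),interpolation=cv2.INTER_CUBIC);S=400/w
        def dr(P,col):
            q=((proj(c,P)-[x,y]+.5)*S*8).astype(np.int32);cv2.polylines(im,[q],False,col,1,cv2.LINE_AA,3)
        if j==0:
            u=sk_u(r[2],np.pi/6);n1=np.array([-np.sin(r[2]),np.cos(r[2]),0]);n2=np.cross(u,n1);C=np.array([r[0],r[1],.144])
            for a,col in((0,(0,0,255)),(.016,(0,255,0)),(.032,(255,0,255)),(.064,(0,255,255))):
                for d in (-.004,.004): dr(C+(a+d)*u+.036*(np.cos(th)[:,None]*n1+np.sin(th)[:,None]*n2),col)
        else:
            u=sk_u(k[2]);C=np.array([k[0],k[1],.09]);n1=np.array([-u[1],u[0],0])
            prof=[(-.03,.011),(.03,.011),(.03,.005),(.054,.005),(.054,.015),(.058,.015),(.058,.005),(.15,.005),(.158,.002)]
            for n in(n1,np.array([0,0,1])):
              for sg in(1,-1): dr(np.array([C+a*u+sg*b*n for a,b in prof]),(0,0,255))
        row.append(im)
    tiles.append(np.hstack(row))
cv2.imwrite('pics/ov.png',np.vstack(tiles))
E
```

```text
[ 5.5980e-01  2.0500e-01  1.7845e+00 -3.0000e-04  3.8000e-03  3.0000e-03
  3.0000e-04 -3.8000e-03 -2.6000e-03] [ 4.942e-01 -3.347e-01  1.222e+00 -3.000e-04  5.000e-04 -2.000e-04
  3.000e-04 -5.000e-04 -2.400e-03]
```

View pics/ov.png

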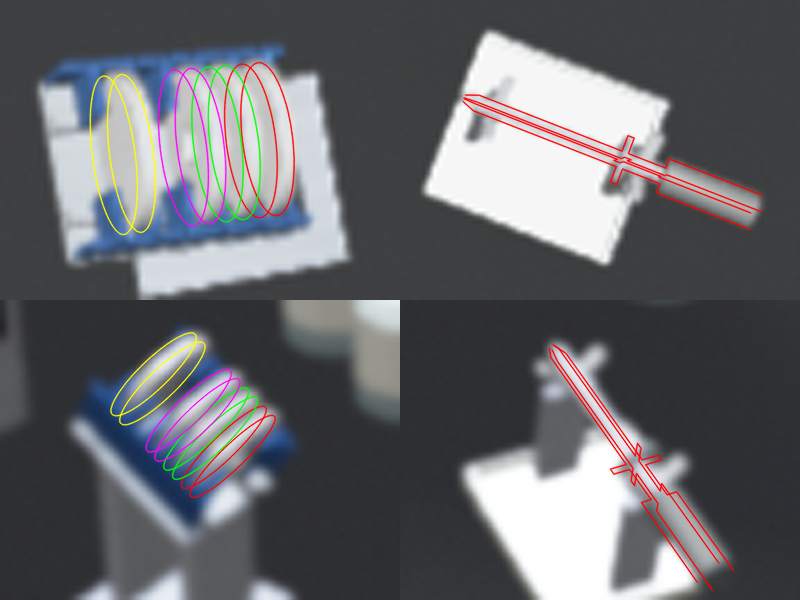

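```bash
cat > plan.py <<'E'
from h import *
from scipy.spatial.transform import Slerp
def pose(yaw,pitch=0,rollz=0): # tool x along skewer dir (yaw, tip-up pitch), z down-ish
    return R.from_euler('z',yaw)*R.from_euler('y',-pitch)*R.from_euler('x',np.pi)
def tcp(grasp,Rt): return np.asarray(grasp)+.019*Rt.apply([0,0,1])
def rows(wps,op,vmax=.045,wmax=4.5,start=None):
    """wps: list of (pos,R). prints rows in tool units"""
    s=arm.get_state()
    p,r=(np.array(s['eef_pos']),R.from_euler('xyz',s['eef_rot'])) if start is None else start
    out=[]
    for P,Q in wps:
        n=int(np.ceil(max(np.linalg.norm(P-p)/vmax,np.degrees((r.inv()*Q).magnitude())/wmax,1)))
        p0,r0=p.copy(),r; sl=Slerp([0,1],R.concatenate([r0,Q]))
        for i in range(1,n+1):
            d=np.round(r.inv().apply(p0+(P-p0)*i/n-p)/.05,2); w=np.round((r.inv()*sl(i/n)).as_rotvec(degrees=True)/5,2)
            out.append([d.tolist(),w.tolist(),op]); p=p+r.apply(d*.05); r=r*R.from_rotvec(w*5,degrees=True)
    for i in range(0,len(out),5): print(str(out[i:i+5]).replace(' ','').replace('-0.0,','0,').replace('-0.0]','0]').replace('0.0','0.0'))
    print(len(out),'end',p.round(4),r.as_euler('xyz').round(3)); return p,r
E
python3 - <<'E'
from plan import *
k=pose(1.2235)
A=lambda *p:np.array(p)
rows([(A(.26,.62,.33),pose(2.6)),(A(.5,.35,.34),pose(2.0)),(A(.57,.05,.33),pose(1.5)),(A(.494,-.335,.2),k),(A(.494,-.335,.13),k)],1)
E
```

```text
[[[-0.32,-0.03,-0.5],[-0.01,0,0.69],1],[[-0.33,0,-0.5],[0,0,0.69],1],[[-0.32,0.01,-0.5],[-0.01,0,0.69],1],[[-0.33,0.03,-0.5],[0,0,0.69],1],[[-0.77,-0.24,-0.02],[0,0.0,0.76],1]]
[[[-0.78,-0.19,-0.02],[0,0.0,0.77],1],[[-0.79,-0.13,-0.03],[0,0.0,0.76],1],[[-0.79,-0.08,-0.02],[0,0.0,0.77],1],[[-0.81,-0.03,-0.02],[0,0.0,0.76],1],[[-0.8,0.02,-0.02],[0,0.0,0.76],1]]
[[[-0.8,0.08,-0.02],[0,0.0,0.77],1],[[-0.79,0.13,-0.03],[0,0.0,0.76],1],[[-0.78,0.18,-0.02],[0,0.0,0.76],1],[[-0.86,-0.17,0.03],[0,0.0,0.82],1],[[-0.88,-0.12,0.03],[0,0.0,0.82],1]]
[[[-0.87,-0.05,0.03],[0,0.0,0.82],1],[[-0.88,0.02,0.03],[0,0.0,0.82],1],[[-0.88,0.07,0.02],[0,0.0,0.82],1],[[-0.87,0.14,0.03],[0,0.0,0.82],1],[[-0.86,0.2,0.03],[0,0.0,0.81],1]]
[[[-0.78,-0.1,0.26],[0,0.0,0.32],1],[[-0.78,-0.07,0.26],[0,0.0,0.31],1],[[-0.78,-0.06,0.26],[0,0.0,0.32],1],[[-0.79,-0.03,0.26],[0,0.0,0.32],1],[[-0.78,-0.01,0.26],[0,0.0,0.32],1]]
[[[-0.78,0.01,0.26],[0,0.0,0.31],1],[[-0.79,0.03,0.26],[0,0.0,0.32],1],[[-0.78,0.06,0.26],[0,0.0,0.32],1],[[-0.78,0.07,0.26],[0,0.0,0.32],1],[[-0.78,0.1,0.27],[0,0.0,0.31],1]]
[[[0.0,0.0,0.7],[0,0.0,0.0],1],[[0.0,0.0,0.7],[0,0.0,0.0],1]]
32 end [ 0.4939 -0.335   0.1298] [-3.141  0.     1.224]
```

Request:
jog_arm --steps '[[[-0.32,-0.03,-0.5],[0,0,0.7],1],[[-0.33,0,-0.5],[0,0,0.7],1],[[-0.32,0,-0.5],[0,0,0.7],1],[[-0.33,0.03,-0.5],[0,0,0.7],1],[[-0.77,-0.24,0],[0,0,0.75],1]]'

```text
clock: 0.72
eef_pos: [0.2872, 0.5905, 0.3338]
eef_rot: [3.137, -0.0, 2.531]
contact_force: [0.5, -0.7, 0.5]
opening: 0.085
finger_force: 0.0
```

Request:
jog_arm --steps '[[[-0.78,-0.2,-0.02],[0,0,0.77],1],[[-0.8,-0.13,-0.02],[0,0,0.77],1],[[-0.8,-0.08,-0.02],[0,0,0.77],1],[[-0.8,-0.03,-0.02],[0,0,0.77],1],[[-0.8,0.02,-0.02],[0,0,0.77],1]]'

```text
clock: 1.35
eef_pos: [0.42, 0.4373, 0.3356]
eef_rot: [-3.14, 0.0, 2.193]
contact_force: [-0.3, -0.5, 0.3]
opening: 0.0856
finger_force: 0.0
```

Request:
jog_arm --steps '[[[-0.8,0.08,-0.02],[0,0,0.77],1],[[-0.8,0.13,-0.02],[0,0,0.77],1],[[-0.78,0.18,-0.02],[0,0,0.77],1],[[-0.86,-0.17,0.03],[0,0,0.82],1],[[-0.88,-0.12,0.03],[0,0,0.82],1]]'

```text
clock: 1.98
eef_pos: [0.5186, 0.2603, 0.3355]
eef_rot: [-3.14, 0.0, 1.848]
contact_force: [1.1, 0.7, 0.9]
opening: 0.0852
finger_force: 0.0
```

Request:
jog_arm --steps '[[[-0.87,-0.05,0.03],[0,0,0.82],1],[[-0.88,0.02,0.03],[0,0,0.82],1],[[-0.88,0.07,0.02],[0,0,0.82],1],[[-0.87,0.14,0.03],[0,0,0.82],1],[[-0.86,0.2,0.03],[0,0,0.82],1]]'

```text
clock: 2.6
eef_pos: [0.567, 0.0458, 0.3287]
eef_rot: [-3.141, -0.0, 1.49]
contact_force: [0.3, 0.0, 0.4]
opening: 0.0855
finger_force: 0.0
```

Request:
jog_arm --steps '[[[-0.78,-0.1,0.26],[0,0,0.32],1],[[-0.78,-0.07,0.26],[0,0,0.32],1],[[-0.78,-0.06,0.26],[0,0,0.32],1],[[-0.78,-0.03,0.26],[0,0,0.32],1],[[-0.78,0,0.26],[0,0,0.32],1]]'

```text
clock: 3.22
eef_pos: [0.5274, -0.1456, 0.2634]
eef_rot: [-3.141, -0.0, 1.352]
contact_force: [0.1, 0.2, 0.2]
opening: 0.0852
finger_force: 0.0
```

Request:
jog_arm --steps '[[[-0.78,0,0.26],[0,0,0.32],1],[[-0.78,0.03,0.26],[0,0,0.32],1],[[-0.78,0.06,0.26],[0,0,0.32],1],[[-0.78,0.07,0.26],[0,0,0.32],1],[[-0.78,0.1,0.26],[0,0,0.32],1]]'

```text
clock: 3.85
eef_pos: [0.4872, -0.3369, 0.1984]
eef_rot: [-3.141, -0.0, 1.212]
contact_force: [0.0, 0.3, 0.5]
opening: 0.0857
finger_force: 0.0
```

```bash
python3 - <<'E'
from plan import *
k=pose(1.2235)
print(arm.get_state()['eef_pos'],arm.get_state()['eef_rot'])
rows([(np.array([.494,-.335,.16]),k),(np.array([.494,-.335,.069]),k)],1)
E
```

```text
[ 0.48722301 -0.3369371   0.19837454] [-3.14081980e+00 -4.21671366e-04  1.21229526e+00]
[[[0.08,0.11,0.77],[-0.01,0,-0.13],1],[[0.0,0.0,0.61],[0.0,0,0.0],1],[[0.0,0.0,0.6],[0.0,0,0.0],1],[[0.0,0.0,0.61],[0.0,0,0.0],1]]
4 end [ 0.4938 -0.3351  0.0689] [ 3.141 -0.     1.224]
```

Request:
jog_arm --steps '[[[0.08,0.11,0.77],[0,0,-0.13],1],[[0,0,0.6],[0,0,0],1],[[0,0,0.6],[0,0,0],1],[[0,0,0.6],[0,0,0],1],[[0,0,0],[0,0,0],1]]'

```text
clock: 4.47
eef_pos: [0.4924, -0.3322, 0.0674]
eef_rot: [-3.135, -0.003, 1.225]
contact_force: [0.1, 0.2, 0.1]
opening: 0.0855
finger_force: 0.0
```

Request:
jog_arm --steps '[[[0,0,0],[0,0,0],0.4],[[0,0,0],[0,0,0],0.3],[[0,0,0],[0,0,0],0],[[0,0,0],[0,0,0],0],[[0,0,0],[0,0,0],0]]' --squeeze 90

```text
clock: 5.1
eef_pos: [0.4948, -0.3345, 0.0718]
eef_rot: [3.14, 0.001, 1.225]
contact_force: [-1.1, 0.9, 2.1]
opening: 0.0195
finger_force: 87.8
```

Request:
jog_arm --steps '[[[0,0,-0.2],[0,0,0],0],[[0,0,-0.4],[0,0,0],0],[[0,0,-0.6],[0,0,0],0],[[0,0,-0.6],[0,0,0],0],[[0,0,0],[0,0,0],0]]'

```text
clock: 5.72
eef_pos: [0.4961, -0.3357, 0.1651]
eef_rot: [3.134, 0.003, 1.225]
contact_force: [0.7, 0.1, -0.6]
opening: 0.0197
finger_force: 88.0
```

```bash
python3 - <<'E'
from fit import *
s=arm.get_state();print(s['eef_pos'],s['eef_rot'],s['opening'],s['contact_force'],s['ft_torque'])
C=[shot('top','top1'),shot('side','side1')]
Rt=R.from_euler('xyz',s['eef_rot']);g0=s['eef_pos']-.019*Rt.apply([0,0,1])
g=lambda p,x:skew(p,x[:3],sk_u(x[3],x[4]))[0]
for n,CC in(('t',C[:1]),('s',C[1:]),('b',C)):
    Q=[pts(c,[.38,-.45,.13],[.62,-.15,.2]) for c in CC]
    # rod part only
    Q=[q[((q-g0)@sk_u(1.2235)>.03)] for q in Q]
    x,m,e=fit(g,[*g0,1.2235,0],Q,None);print(n,x.round(4),m,e,'in tool',Rt.inv().apply(x[:3]-g0).round(4))
tile=[cv2.resize(c['color'][y:y+90,x:x+120],(400,300),interpolation=cv2.INTER_CUBIC) for c,(x,y) in zip(C,((345,150),(310,190)))]
cv2.imwrite('pics/g.png',np.hstack(tile))
E
```

```text
[ 0.4961169  -0.33567233  0.16514675] [3.13437358 0.00325522 1.22472811] 0.019661681261677607 [ 0.69658201  0.07335119 -0.58091164] [-0.06522537  0.00648754 -0.00360099]
t [ 0.4949 -0.3341  0.1823  1.2117 -0.0065] [229] 0.0012510163602277816 in tool [ 0.001  -0.0015  0.0018]
s [ 0.4891 -0.3324  0.186   1.1986 -0.017 ] [85] 0.001853139648918791 in tool [ 0.0006 -0.0075 -0.0019]
b [ 0.4955 -0.3343  0.1823  1.2209 -0.0077] [229, 85] 0.0016458367389624506 in tool [ 0.0011 -0.0009  0.0019]
```

View pics/g.png

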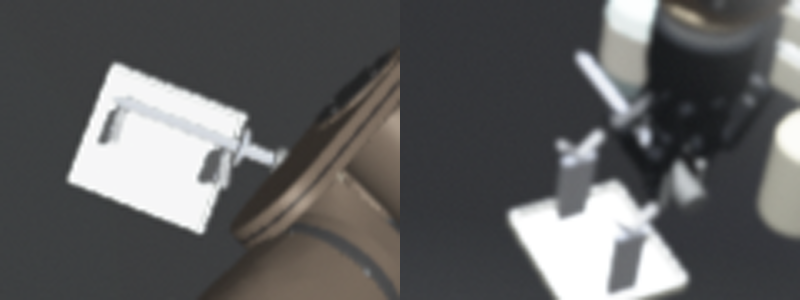

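```bash
cat >> plan.py <<'E'
RA=np.array([.5598,.2045,.144]); RY=1.775
U=np.array([np.cos(RY)*np.cos(np.pi/6),np.sin(RY)*np.cos(np.pi/6),.5]); RT=pose(RY,np.pi/6)
N=-RT.apply([0,0,1]) # off-slope normal
OFF=np.array([.001,-.001,.001]) # handle centre relative to grasp, tool axes
def ins(a,n=0,dl=0): # tcp for tip at axial a past ring_a centre, n off slope, dl lateral (tool y)
    return tcp(RA+(a-.158)*U+n*N+dl*RT.apply([0,1,0])-RT.apply(OFF),RT)
E
python3 - <<'E'
from plan import *
A=np.array
print(ins(-.02),ins(-.02,.15),RT.as_euler('xyz'))
rows([(A([.496,-.336,.29]),pose(1.225,.05)),(A([.60,-.17,.31]),pose(1.5,.35)),(ins(-.03,.18),RT),(ins(-.025,.04),RT)],0)
E
```

```text
[0.59038995 0.0617181  0.03891154] [ 0.60559901 -0.01172361  0.16881535] [ 3.14159265 -0.52359878  1.775     ]
[[[-0.01,0.02,-0.86],[0.0,0.19,0],0],[[0.01,0.01,-0.86],[0.0,0.19,0],0],[[0.02,0.02,-0.86],[0.0,0.19,0],0],[[0.64,0.14,-0.04],[0.1,0.57,-0.52],0],[[0.63,0.16,0],[0.11,0.57,-0.51],0]]
[[[0.63,0.2,0.02],[0.1,0.57,-0.52],0],[[0.61,0.22,0.06],[0.11,0.57,-0.52],0],[[0.6,0.25,0.08],[0.1,0.57,-0.52],0],[[0.59,0.28,0.11],[0.11,0.57,-0.51],0],[[0.34,0.0,0.64],[0.27,0.4,-0.57],0]]
[[[0.32,0.04,0.64],[0.26,0.39,-0.57],0],[[0.3,0.07,0.66],[0.27,0.4,-0.58],0],[[0.27,0.09,0.67],[0.27,0.39,-0.57],0],[[0.24,0.13,0.67],[0.26,0.4,-0.57],0],[[0.02,0,0.7],[0.0,0,0],0]]
[[[0.03,0,0.7],[0.0,0,0],0],[[0.02,0,0.7],[0.0,0,0],0],[[0.03,-0.01,0.7],[0.0,0,0],0]]
18 end [0.5951 0.038  0.0711] [ 3.141 -0.524  1.775]
```

Request:
jog_arm --steps '[[[0,0.02,-0.86],[0,0.19,0],0],[[0,0.01,-0.86],[0,0.19,0],0],[[0.02,0.02,-0.86],[0,0.19,0],0],[[0.64,0.14,-0.04],[0.1,0.57,-0.52],0],[[0.63,0.16,0],[0.1,0.57,-0.52],0]]'

```text
clock: 6.45
eef_pos: [0.5306, -0.2802, 0.2952]
eef_rot: [-3.131, -0.152, 1.316]
contact_force: [-0.2, 0.4, -1.1]
opening: 0.019
finger_force: 88.0
```

Request:
jog_arm --steps '[[[0.63,0.2,0.02],[0.1,0.57,-0.52],0],[[0.61,0.22,0.06],[0.1,0.57,-0.52],0],[[0.6,0.25,0.08],[0.1,0.57,-0.52],0],[[0.59,0.28,0.11],[0.1,0.57,-0.52],0],[[0.34,0,0.64],[0.27,0.4,-0.57],0]]'

```text
clock: 7.08
eef_pos: [0.6028, -0.1425, 0.2854]
eef_rot: [3.141, -0.385, 1.558]
contact_force: [-0.3, 0.3, -2.0]
opening: 0.0198
finger_force: 88.0
```

Request:
jog_arm --steps '[[[0.32,0.04,0.64],[0.27,0.4,-0.57],0],[[0.3,0.07,0.66],[0.27,0.4,-0.57],0],[[0.27,0.09,0.67],[0.27,0.4,-0.57],0],[[0.24,0.13,0.67],[0.27,0.4,-0.57],0],[[0,0,0],[0,0,0],0]]'

```text
clock: 7.7
eef_pos: [0.6077, -0.0321, 0.1842]
eef_rot: [-3.133, -0.53, 1.774]
contact_force: [-0.3, -0.8, -1.2]
opening: 0.0197
finger_force: 88.1
```

```bash
python3 - <<'E'
from plan import *
rows([(ins(-.025,.04),RT)],0)
s=arm.get_state();print(s['eef_pos'],s['eef_rot'],s['joint_pos'],s['contact_force'],s['opening'])
E
```

```text
[[[0.03,0.02,0.89],[-0.03,-0.03,0],0],[[0.03,0.02,0.89],[-0.04,-0.02,0],0],[[0.03,0.02,0.89],[-0.03,-0.03,-0.01],0]]
3 end [0.5955 0.0381 0.0712] [ 3.141 -0.523  1.775]
[ 0.60771751 -0.03205358  0.18421454] [-3.13270609 -0.53046716  1.77430783] [-0.39435589  0.31428475  1.69625172  0.42833877  1.46775295 -0.7184302 ] [-0.25592822 -0.78556303 -1.19226262] 0.019664886796862582
```

Request:
jog_arm --steps '[[[0.03,0.02,0.85],[0,0,0],0],[[0.03,0.02,0.85],[0,0,0],0],[[0.03,0.02,0.85],[0,0,0],0],[[0.03,0,0.8],[0,0,0],0],[[0,0,0],[0,0,0],0]]'

```text
clock: 8.32
eef_pos: [0.5925, 0.0542, 0.0449]
eef_rot: [-3.135, -0.528, 1.774]
contact_force: [0.4, 0.2, -1.1]
opening: 0.0197
finger_force: 88.2
```

```bash
cat > chk.py <<'E'
from fit import *
from plan import *
import sys
n=sys.argv[1]
s=arm.get_state();print(s['eef_pos'].round(4),s['eef_rot'].round(4),s['contact_force'].round(1))
C=[shot('top','top'+n),shot('side','side'+n)]
Rt=R.from_euler('xyz',s['eef_rot']);H=s['eef_pos']-.019*Rt.apply([0,0,1])+Rt.apply(OFF);u=Rt.apply([1,0,0])
d=H+.158*u-RA; print('tip a,lat(tool y),n:',d@U,d@RT.apply([0,1,0]),d@N)
th=np.linspace(0,2*np.pi,73);n1=RT.apply([0,1,0])
tiles=[]
for c,(x,y,w,h) in zip(C,((180,140,96,72),(230,120,96,72))):
    im=cv2.resize(c['color'][y:y+h,x:x+w],(400,300),interpolation=cv2.INTER_CUBIC);S=400/w
    im2=im.copy()
    def dr(P,col):
        q=((proj(c,P)-[x,y]+.5)*S*8).astype(np.int32);cv2.polylines(im,[q],False,col,1,cv2.LINE_AA,3)
    for a,col in((0,(0,0,255)),(.032,(255,0,255)),(.064,(0,255,255))):
        for e in(-.004,.004): dr(RA+(a+e)*U+.036*(np.cos(th)[:,None]*n1+np.sin(th)[:,None]*N),col)
    for m in(n1,N):
        for sg in(1,-1): dr(np.array([H+a*u+sg*b*m for a,b in [(.03,.005),(.054,.005),(.054,.015),(.058,.015),(.058,.005),(.15,.005),(.158,.002)]]),(0,200,0))
    tiles.append(np.vstack([im2,im]))
cv2.imwrite(f'pics/c{n}.png',np.hstack(tiles))
E
python3 chk.py 2
```

```text
[0.5925 0.0542 0.0449] [-3.135  -0.5278  1.7741] [ 0.4  0.2 -1.1]
tip a,lat(tool y),n: -0.02376416743357032 0.0007689652761145557 0.009760023464771318
```

View pics/c2.png

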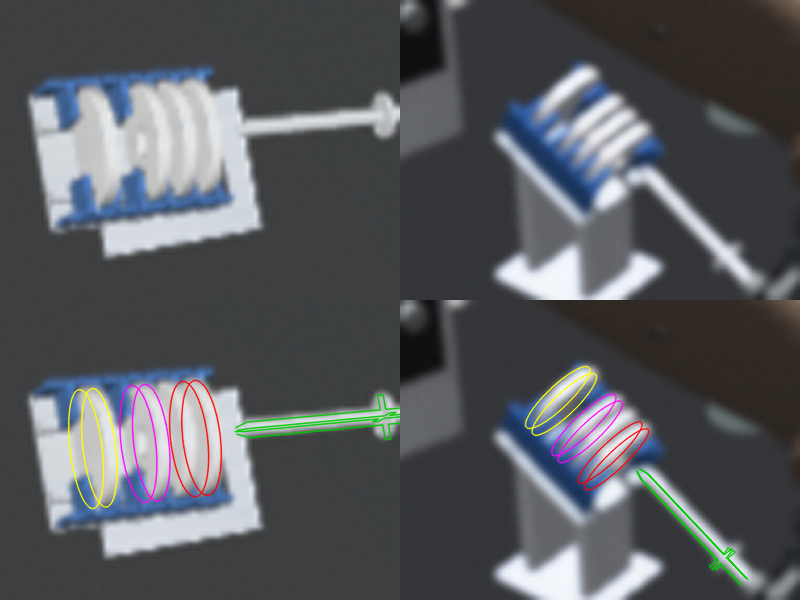

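```bash
cat > snake.py <<'E'
from fit import *
from plan import *
from scipy.ndimage import map_coordinates as mc
def white(c):
    h=cv2.cvtColor(c['color'],cv2.COLOR_BGR2HSV).astype(float);return h[...,2]*(1-h[...,1]/255)
def disp(W,q,nrm,L=4):
    t=np.arange(-L,L+.01,.1);P=q+t[:,None]*nrm
    v=mc(W,[P[:,1],P[:,0]],order=1);g=-np.gradient(v);i=g.argmax()
    w=np.clip(g,0,None)*(abs(t-t[i])<.8); return (w@t)/w.sum(),g[i]
n1=RT.apply([0,1,0])
def rings(c):
    W=white(c)
    for a in(0,.016,.032,.064):
        o=[]
        for al in range(-30,211,15):
            f=lambda b:RA+(a+e)*U+.036*(np.cos(b)*n1+np.sin(b)*N)
            best=None
            b=np.radians(al)
            cand=[]
            for e in(-.004,.004):
                q=proj(c,[f(b-.03),f(b),f(b+.03)]); tg=q[2]-q[0]; nn=np.array([tg[1],-tg[0]])/np.linalg.norm(tg)
                ctr=proj(c,[RA+a*U])[0]
                if nn@(q[1]-ctr)<0: nn=-nn
                cand.append((nn@(q[1]-ctr),q[1],nn))
            _,q,nn=max(cand,key=lambda z:z[0]); d,g=disp(W,q,nn)
            if g>4: o.append((al,round(d,1),tuple(nn.round(1))))
        print(a,*[f'{x[0]}:{x[1]}{x[2]}' for x in o])
def rod(c,H,u):
    W=white(c)
    for s in(.07,.09,.11,.13,.145):
        q=proj(c,[H+(s-.003)*u,H+s*u,H+(s+.003)*u]);tg=q[2]-q[0];nn=np.array([-tg[1],tg[0]])/np.linalg.norm(tg)
        r=.005*c['intrinsics'][0,0]/1.1
        a=disp(W,q[1]+r*nn,nn)[0];b=disp(W,q[1]-r*nn,-nn)[0];print(s,'mid shift',round((a-b)/2,2),nn.round(2),end=' | ')
    print()
E
python3 - <<'E'
from snake import *
s=arm.get_state();Rt=R.from_euler('xyz',s['eef_rot']);H=s['eef_pos']-.019*Rt.apply([0,0,1])+Rt.apply(OFF);u=Rt.apply([1,0,0])
for n in('top2','side2'):
    c=load(n);print(n);rings(c);rod(c,H,u)
    print('px per 1mm lat,n,axial at ring a:',*[(proj(c,[RA+.001*d])-proj(c,[RA])).round(2) for d in(n1,N,U)])
E
```

```text
top2
0 -15:3.7(np.float64(-0.9), np.float64(-0.5)) 0:-0.7(np.float64(-0.6), np.float64(-0.8)) 15:-0.0(np.float64(0.1), np.float64(-1.0)) 30:0.4(np.float64(0.7), np.float64(-0.8)) 45:0.3(np.float64(0.9), np.float64(-0.5)) 135:0.3(np.float64(1.0), np.float64(0.1)) 150:0.1(np.float64(1.0), np.float64(0.3)) 165:-0.3(np.float64(0.9), np.float64(0.5)) 180:-1.1(np.float64(0.5), np.float64(0.9))
0.016 -30:3.7(np.float64(-1.0), np.float64(-0.2)) -15:3.7(np.float64(-0.9), np.float64(-0.4)) 0:-1.2(np.float64(-0.6), np.float64(-0.8)) 15:-0.5(np.float64(0.1), np.float64(-1.0)) 30:-0.1(np.float64(0.7), np.float64(-0.7)) 165:-0.1(np.float64(0.9), np.float64(0.5)) 180:-0.8(np.float64(0.5), np.float64(0.9)) 195:-3.2(np.float64(-0.3), np.float64(1.0)) 210:-3.1(np.float64(-0.7), np.float64(0.7))
0.032 -30:-3.0(np.float64(-1.0), np.float64(-0.2)) -15:-1.2(np.float64(-0.9), np.float64(-0.4)) 0:-0.8(np.float64(-0.6), np.float64(-0.8)) 15:-0.1(np.float64(0.1), np.float64(-1.0)) 30:0.3(np.float64(0.7), np.float64(-0.7)) 150:0.0(np.float64(1.0), np.float64(0.3)) 165:-0.7(np.float64(0.9), np.float64(0.5)) 180
[... 2673 characters left out ...]
float64(1.0), np.float64(-0.1)) 45:-0.4(np.float64(0.6), np.float64(-0.8)) 60:-0.5(np.float64(-0.1), np.float64(-1.0)) 75:-0.4(np.float64(-0.4), np.float64(-0.9)) 90:-0.4(np.float64(-0.5), np.float64(-0.9)) 105:-0.4(np.float64(-0.6), np.float64(-0.8)) 120:-0.4(np.float64(-0.7), np.float64(-0.8)) 135:-0.6(np.float64(-0.7), np.float64(-0.7)) 150:-0.7(np.float64(-0.8), np.float64(-0.7)) 165:-0.9(np.float64(-0.8), np.float64(-0.6))
0.07 mid shift -0.34 [ 0.72 -0.69] | 0.09 mid shift -0.44 [ 0.72 -0.69] | 0.11 mid shift -0.55 [ 0.72 -0.69] | 0.13 mid shift -0.19 [ 0.72 -0.69] | 0.145 mid shift -0.67 [ 0.72 -0.69] | 
px per 1mm lat,n,axial at ring a: [[ 0.19 -0.12]] [[ 0.1  -0.16]] [[-0.2  -0.21]]
```

```bash
python3 - <<'E'
from snake import *
s=arm.get_state();Rt=R.from_euler('xyz',s['eef_rot']);H=s['eef_pos']-.019*Rt.apply([0,0,1])+Rt.apply(OFF);u=Rt.apply([1,0,0])
for n in('top2','side2'):
    c=load(n);W=white(c)
    for ss in(.08,.1,.12,.14):
        q=proj(c,[H+ss*u])[0];i=int(round(q[0]));col=W[int(q[1])-7:int(q[1])+9,i]
        bg=np.median(W[int(q[1])-7:int(q[1])-4,i]); w=np.clip(col-bg-15,0,None); print(n,ss,q.round(1),i,'rows from',int(q[1])-7,col.astype(int),'centroid',(w@np.arange(16)/w.sum()+int(q[1])-7).round(2))
E
```

```text
top2 0.08 [264.1 166.8] 264 rows from 159 [ 59  60  59  60  60  60  71 136 205 207 178  97  64  61  60  61] centroid 167.77
top2 0.1 [257.2 167.4] 257 rows from 160 [ 61  60  60  60  60  63  87 152 209 203 160  80  60  61  60  61] centroid 168.48
top2 0.12 [250.2 168.1] 250 rows from 161 [ 61  60  62  60  62  71 126 194 211 191 130  72  62  61  60  61] centroid 169.01
top2 0.14 [243.  168.8] 243 rows from 161 [ 61  61  61  61  62  62  76 141 206 207 176  96  64  61  61  61] centroid 169.73
side2 0.08 [303.1 175.5] 303 rows from 168 [ 52  52  52  59  81 123 173 208 216 199 157 107  71  56  55  55] centroid 175.83
side2 0.1 [299.1 171.3] 299 rows from 164 [ 52  52  53  64  88 126 172 204 209 190 148 101  68  55  52  52] centroid 171.69
side2 0.12 [295.1 167.1] 295 rows from 160 [ 52  52  53  65  94 141 187 212 209 183 138  94  64  53  52  52] centroid 167.48
side2 0.14 [291.1 162.9] 291 rows from 155 [ 45  39  36  40  58 101 162 208 223 212 176 128  84  62  53  52] centroid 163.3
```

```bash
python3 - <<'E'
from snake import *
s=arm.get_state();Rt=R.from_euler('xyz',s['eef_rot']);H=s['eef_pos']-.019*Rt.apply([0,0,1])+Rt.apply(OFF);u=Rt.apply([1,0,0])
ty=RT.apply([0,1,0])
for n in('top','side'):
    c2=load(n+'2');c0=load(n+'0')
    P=pts(c2,[.45,.0,.03],[.7,.24,.2],True)
    def g(p,x): 
        C=H+x[0]*ty+x[1]*N; a,r=ax(p,C,u); return np.where((a>.065)&(a<.145),r-.005,1.)
    x=np.zeros(2)
    for w in(.012,.008,.006,.005):
        q=P[abs(g(P,x))<w]; x=LS(lambda x:g(q,x),x,loss='soft_l1',f_scale=.002).x
    o=[]
    for c in(c0,c2):
      for yw in(1.755,1.775,1.795):
        Q=pts(c,[.44,.12,.12],[.66,.34,.23])
        f=lambda p,x:discs(p,RA+x[0]*ty+x[1]*N+x[2]*U,yw)[0]
        o.append([yw]+((fit(f,[0,0,0],[Q],None)[0]*1000).round(1)).tolist())
    h=(c2['z_map']>0)
    print(n,'rod dlat,dn mm',(x*1000).round(1),len(q),'rings dlat,dn,da',o)
# hole check in top
c=load('top0');W=white(c);u0,v0=proj(c,[RA+.036*U])[0].astype(int);print('proj hole c face',proj(c,[RA+.036*U]));print(W[v0-7:v0+8,u0-6:u0+9].astype(int))
E
```

```text
top rod dlat,dn mm [-0.3  0.3] 103 rings dlat,dn,da [[1.755, -0.0, 0.9, -2.0], [1.775, 0.7, 0.9, -2.0], [1.795, 1.2, 1.0, -2.0], [1.755, -0.1, 0.7, -2.1], [1.775, 0.4, 0.7, -2.0], [1.795, 0.9, 0.7, -2.0]]
side rod dlat,dn mm [-1.9 -4.3] 66 rings dlat,dn,da [[1.755, -1.1, -0.9, -4.4], [1.775, -0.6, -0.9, -4.3], [1.795, 0.1, -0.8, -4.3], [1.755, -1.3, -0.3, -4.4], [1.775, -0.8, -0.4, -4.4], [1.795, -0.2, -0.3, -4.4]]
proj hole c face [[212.50136555 174.00748242]]
[[221 131  72  66 100 137 188 197 196 197 200 222 225 221 202]
 [223 152  81  80 142 185 196 195 195 195 200 223 225 223 202]
 [223 174 103 121 180 195 196 192 192 193 198 217 223 223 203]
 [226 211 163 168 190 195 193 187 189 193 196 207 222 224 208]
 [228 228 213 204 196 194 193 196 191 193 194 199 221 223 216]
 [226 227 213 210 195 194 196 215 211 197 195 198 222 225 221]
 [227 224 213 212 195 193 195 220 221 201 195 198 224 226 224]
 [225 225 214 213 196 193 193 222 222 203 196 202 226 227 225]
 [227 227 220 215 200 193 196 224 222 205 197 202 225 227 226]
 [225 228 222 215 201 193 199 217 209 199 196 201 222 225 223]
 [226 227 222 215 202 193 196 199 187 193 195 201 218 223 221]
 [226 227 223 214 207 194 193 194 194 195 196 199 217 223 219]
 [224 226 225 215 211 193 176 177 191 195 195 199 217 221 216]
 [220 223 224 215 208 176 127 125 167 191 195 199 216 216 210]
 [217 218 216 196 180 131  85  84 127 186 194 199 217 212 203]]
```

Request:
jog_arm --steps '[[[0,0.02,0.19],[-0.08,-0.04,0],0],[[0,0,0],[0,0,0],0],[[0.2,0,0],[0,0,0],0],[[0.2,0,0],[0,0,0],0],[[0.0,0,0],[0,0,0],0]]'

```text
clock: 9.05
eef_pos: [0.5926, 0.0756, 0.0507]
eef_rot: [3.131, -0.521, 1.778]
contact_force: [0.5, -0.8, -0.5]
opening: 0.0197
finger_force: 88.2
```

```bash
cat > st.py <<'E'
from plan import *
s=arm.get_state();Rt=R.from_euler('xyz',s['eef_rot']);H=s['eef_pos']-.019*Rt.apply([0,0,1])+Rt.apply(OFF)
d=H+.158*Rt.apply([1,0,0])-RA;print('tip a,lat,n mm',(1000*np.array([d@U,d@RT.apply([0,1,0]),d@N])).round(1),'F tool',Rt.inv().apply(s['contact_force']).round(1),'T',s['ft_torque'].round(2),s['eef_rot'].round(3),s['clock'],'rot err tool deg/5',((Rt.inv()*RT).as_rotvec(degrees=True)/5).round(2))
E
python3 st.py
```

```text
tip a,lat,n mm [-2.6  4.3  3.2] F tool [-1.   0.4 -0. ] T [-0.45 -0.04 -0.02] [ 3.131 -0.521  1.778] 9.05 rot err tool deg/5 [0.1  0.03 0.03]
```

Request:
jog_arm --steps '[[[0,0,0],[0,0,0],0],[[0,0,0],[0,0,0],0]]'

```text
clock: 9.3
eef_pos: [0.5923, 0.0748, 0.0497]
eef_rot: [3.133, -0.521, 1.776]
contact_force: [-0.3, -0.5, -1.2]
opening: 0.0196
finger_force: 88.2
```

```bash
python3 st.py
```

```text
tip a,lat,n mm [-3.8  4.2  2.7] F tool [-1.  -0.4  0.8] T [-0.41 -0.02  0.03] [ 3.133 -0.521  1.776] 9.3 rot err tool deg/5 [0.09 0.03 0.01]
```

```bash
cat > rodc.py <<'E'
from snake import *
import sys
s=arm.get_state();Rt=R.from_euler('xyz',s['eef_rot']);H=s['eef_pos']-.019*Rt.apply([0,0,1])+Rt.apply(OFF);u=Rt.apply([1,0,0])
for n in('top','side'):
    c=shot(n,n+sys.argv[1]);W=white(c);o=[]
    for ss in(.07,.08,.09,.1,.11,.12,.13,.14):
        q=proj(c,[H+ss*u])[0];i=int(round(q[0]));dq=proj(c,[H+(ss+.01)*u])[0]-q;v=q[1]+(i-q[0])*dq[1]/dq[0];j=int(v)
        col=W[j-7:j+9,i];w=np.clip(col-np.median(col[:4])-20,0,None);o.append(round(w@np.arange(16)/w.sum()+j-7-v,2))
    print(n,'row shift',o)
s2=arm.get_state();print(s2['eef_pos']-s['eef_pos'])
E
python3 rodc.py 3; python3 st.py
```

```text
top row shift [np.float64(-0.32), np.float64(-0.4), np.float64(-0.47), np.float64(-0.43), np.float64(-0.42), np.float64(-0.48), np.float64(2.63), np.float64(nan)]
side row shift [np.float64(-0.08), np.float64(-0.42), np.float64(-0.4), np.float64(-0.36), np.float64(-0.48), np.float64(-0.4), np.float64(-0.34), np.float64(-0.92)]
[-2.57205281e-05 -5.25684896e-05 -8.73246727e-05]
tip a,lat,n mm [-3.9  4.2  2.7] F tool [-0.3  0.8  0.8] T [-0.39 -0.07 -0.02] [ 3.133 -0.521  1.776] 9.4 rot err tool deg/5 [0.09 0.03 0.01]rodc.py:8: RuntimeWarning: invalid value encountered in scalar divide
  col=W[j-7:j+9,i];w=np.clip(col-np.median(col[:4])-20,0,None);o.append(round(w@np.arange(16)/w.sum()+j-7-v,2))
```

Request:
jog_arm --steps '[[[0,-0.09,0.08],[0,0,0],0],[[0,0,0],[0,0,0],0],[[0,0,0],[0,0,0],0],[[0,0,0],[0,0,0],0]]'

```text
clock: 9.9
eef_pos: [0.5877, 0.0759, 0.0464]
eef_rot: [3.133, -0.521, 1.777]
contact_force: [0.3, -0.6, -1.8]
opening: 0.0197
finger_force: 88.2
```

```bash
python3 st.py; python3 rodc.py 4 2>/dev/null; python3 st.py
```

```text
tip a,lat,n mm [-3.7 -0.1 -1.2] F tool [-1.4  0.1  1.2] T [-0.41 -0.04  0.02] [ 3.133 -0.521  1.777] 9.9 rot err tool deg/5 [0.09 0.03 0.02]
top row shift [np.float64(-0.36), np.float64(-0.39), np.float64(-0.47), np.float64(-0.39), np.float64(-0.38), np.float64(-0.48), np.float64(2.63), np.float64(nan)]
side row shift [np.float64(-0.09), np.float64(-0.48), np.float64(-0.43), np.float64(-0.37), np.float64(-0.33), np.float64(-0.46), np.float64(-0.58), np.float64(-1.07)]
[ 1.08810303e-05 -2.88866507e-06  1.37465988e-05]
tip a,lat,n mm [-3.7 -0.1 -1.1] F tool [ 0.3 -0.2  0.9] T [-0.33 -0.12 -0.01] [ 3.133 -0.521  1.777] 10.0 rot err tool deg/5 [0.09 0.03 0.02]
```

Request:
jog_arm --steps '[[[0.15,0,0],[0,0,0],0],[[0.15,0,0],[0,0,0],0],[[0,0,0],[0,0,0],0]]'

```text
clock: 10.38
eef_pos: [0.585, 0.0893, 0.0543]
eef_rot: [3.132, -0.521, 1.778]
contact_force: [0.8, 0.7, -1.3]
opening: 0.0194
finger_force: 88.2
```

```bash
python3 st.py
```

```text
tip a,lat,n mm [12.1 -0.3 -1.2] F tool [-0.2  1.   1.4] T [-0.43 -0.04 -0.04] [ 3.132 -0.521  1.778] 10.375 rot err tool deg/5 [0.09 0.03 0.03]
```

No contact force, so it is inside ring a. I'll keep going.

Request:
jog_arm --steps '[[[0.15,0,0],[0,0,0],0],[[0.15,0,0],[0,0,0],0],[[0,0,0],[0,0,0],0]]'

```text
clock: 10.75
eef_pos: [0.5823, 0.102, 0.0617]
eef_rot: [3.132, -0.521, 1.778]
contact_force: [-0.0, -0.8, -1.4]
opening: 0.0195
finger_force: 88.2
```

```bash
python3 st.py
```

```text
tip a,lat,n mm [27.  -0.3 -1.2] F tool [-1.4 -0.2  0.9] T [-0.36 -0.08  0.  ] [ 3.132 -0.521  1.778] 10.75 rot err tool deg/5 [0.09 0.03 0.03]
```

Request:
jog_arm --steps '[[[0.18,0,0],[0,0,0],0],[[0.18,0,0],[0,0,0],0],[[0,0,0],[0,0,0],0],[[0,0,0],[0,0,0],0]]'

```text
clock: 11.25
eef_pos: [0.579, 0.1168, 0.0702]
eef_rot: [3.133, -0.521, 1.777]
contact_force: [0.1, 0.0, -0.5]
opening: 0.0193
finger_force: 88.2
```

```bash
python3 st.py; python3 chk.py 5
```

```text
tip a,lat,n mm [44.3 -0.4 -1.4] F tool [-0.3  0.1  0.5] T [-0.4  -0.06  0.04] [ 3.133 -0.521  1.777] 11.25 rot err tool deg/5 [0.09 0.03 0.02]
[0.579  0.1168 0.0702] [ 3.133  -0.5211  1.7767] [ 0.1  0.  -0.5]
tip a,lat(tool y),n: 0.04434443272403514 -0.0003525720614151725 -0.0014302061696275725
```

View pics/c5.png

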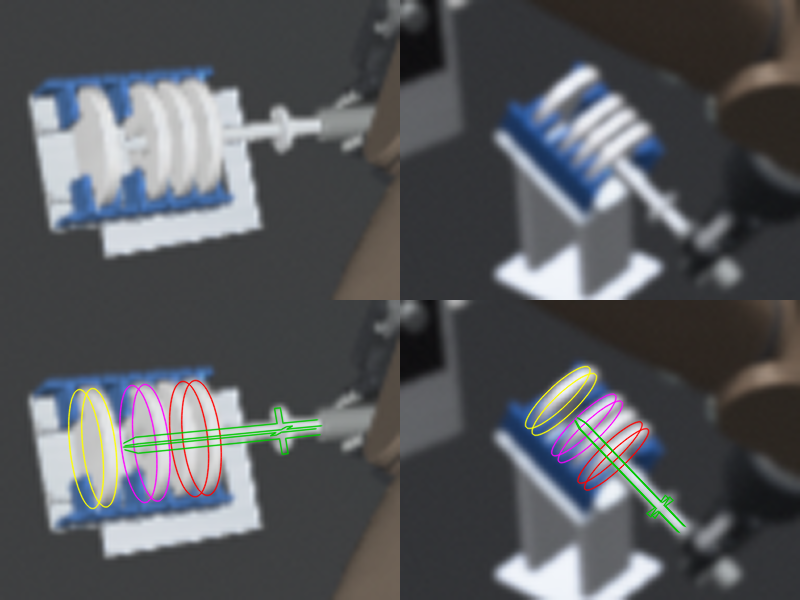

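Request:
jog_arm --steps '[[[0.08,0,0],[0,0,0],0],[[0,0,0],[0,0,0],0],[[0,0,-0.1],[0,0,0],0],[[0,0,-0.15],[0,0,0],0],[[0,0,-0.15],[0,0,0],0]]' --squeeze 115

```text
clock: 11.98
eef_pos: [0.5799, 0.1101, 0.0894]
eef_rot: [3.134, -0.521, 1.776]
contact_force: [-0.2, 1.4, -4.1]
opening: 0.0191
finger_force: 112.6
```

```bash
python3 st.py
```

```text
tip a,lat,n mm [48.2 -0.8 18.6] F tool [-0.8  0.   4.2] T [-0.75 -0.12  0.  ] [ 3.134 -0.521  1.776] 11.975 rot err tool deg/5 [0.08 0.03 0.01]
```

Request:
jog_arm --steps '[[[0,0,-0.2],[0,0,0],0],[[0,0,-0.2],[0,0,0],0],[[0,0,-0.2],[0,0,0],0],[[0,0,-0.2],[0,0,0],0],[[0,0,-0.2],[0,0,0],0]]'

```text
clock: 12.6
eef_pos: [0.585, 0.0852, 0.1334]
eef_rot: [3.133, -0.521, 1.776]
contact_force: [-0.3, -0.6, -4.4]
opening: 0.0188
finger_force: 112.9
```

Request:
jog_arm --steps '[[[0,0,-0.2],[0,0,0],0],[[0,0,-0.2],[0,0,0],0],[[0,0,-0.2],[0,0,0],0],[[0,0,-0.2],[0,0,0],0],[[0,0,0],[0,0,0],0]]'

```text
clock: 13.22
eef_pos: [0.5893, 0.0658, 0.1686]
eef_rot: [3.131, -0.52, 1.777]
contact_force: [-0.9, -0.0, -3.7]
opening: 0.019
finger_force: 113.1
```

```bash
python3 st.py;python3 chk.py 6
```

```text
tip a,lat,n mm [ 48.6  -0.6 109.7] F tool [-1.7 -0.9  3.3] T [-0.73 -0.14 -0.03] [ 3.131 -0.52   1.777] 13.225 rot err tool deg/5 [0.11 0.04 0.02]
[0.5893 0.0658 0.1686] [ 3.131  -0.5205  1.7769] [-0.9 -0.  -3.7]
tip a,lat(tool y),n: 0.0485633208331937 -0.0006442015436993899 0.10974658538073646
```

View pics/c6.png

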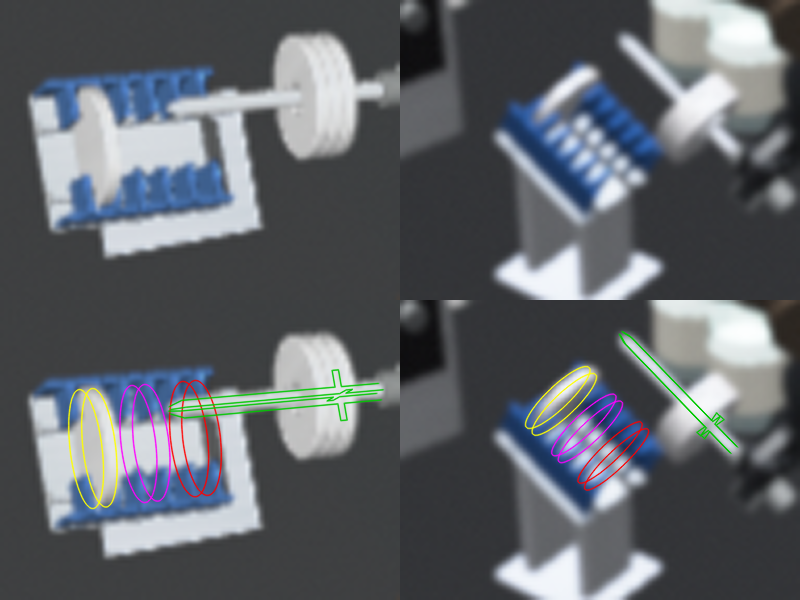

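```bash
python3 - <<'E'
from plan import *
A=np.array;P=A([.4948,-.3345,0])
rows([(A([.60,-.02,.30]),pose(1.7,.50)),(A([.59,-.19,.31]),pose(1.45,.45)),(P+[0,0,.26],pose(1.225,.38)),(P+[0,0,.19],pose(1.225,.03))],0,vmax=.035,wmax=2.5)
E
```

```text
[[[-0.04,-0.02,-0.63],[-0.07,-0.05,0.15],0],[[-0.04,-0.02,-0.64],[-0.06,-0.05,0.15],0],[[-0.04,-0.01,-0.63],[-0.07,-0.05,0.16],0],[[-0.05,-0.01,-0.63],[-0.07,-0.05,0.15],0],[[-0.04,0.0,-0.63],[-0.06,-0.05,0.15],0]]
[[[-0.47,-0.11,-0.3],[-0.22,-0.09,0.42],0],[[-0.48,-0.08,-0.29],[-0.22,-0.1,0.43],0],[[-0.49,-0.06,-0.29],[-0.22,-0.09,0.42],0],[[-0.49,-0.03,-0.29],[-0.22,-0.1,0.43],0],[[-0.49,-0.01,-0.29],[-0.21,-0.09,0.42],0]]
[[[-0.5,0.01,-0.28],[-0.22,-0.1,0.43],0],[[-0.54,-0.26,-0.07],[-0.17,-0.13,0.39],0],[[-0.54,-0.24,-0.08],[-0.18,-0.14,0.4],0],[[-0.56,-0.21,-0.07],[-0.17,-0.13,0.39],0],[[-0.56,-0.2,-0.06],[-0.17,-0.13,0.39],0]]
[[[-0.57,-0.18,-0.06],[-0.18,-0.13,0.4],0],[[-0.58,-0.15,-0.06],[-0.17,-0.14,0.39],0],[[-0.06,0,0.14],[0,-0.45,0],0],[[-0.05,0,0.15],[0,-0.44,0],0],[[-0.04,0,0.15],[0,-0.45,0],0]]
[[[-0.04,0,0.15],[0,-0.44,0],0],[[-0.04,0,0.15],[0,-0.45,0],0],[[-0.03,0,0.15],[0,-0.44,0],0],[[-0.02,0,0.16],[0,-0.45,0.0],0],[[-0.02,0,0.15],[0,-0.44,0.0],0]]
[[[-0.01,0,0.16],[0,-0.45,0.0],0]]
26 end [ 0.495  -0.3347  0.1898] [-3.141 -0.03   1.225]
```

Request:
jog_arm --steps '[[[-0.04,-0.02,-0.5],[-0.07,-0.05,0.15],0],[[-0.04,-0.02,-0.65],[-0.07,-0.05,0.15],0],[[-0.04,0,-0.65],[-0.07,-0.05,0.15],0],[[-0.05,0,-0.65],[-0.07,-0.05,0.15],0],[[-0.04,0,-0.6],[-0.07,-0.05,0.15],0]]'

```text
clock: 13.95
eef_pos: [0.6005, -0.0183, 0.2978]
eef_rot: [3.138, -0.499, 1.701]
contact_force: [-1.1, -0.6, -3.6]
opening: 0.0187
finger_force: 113.4
```

Request:
jog_arm --steps '[[[-0.47,-0.11,-0.3],[-0.22,-0.1,0.42],0],[[-0.48,-0.08,-0.3],[-0.22,-0.1,0.42],0],[[-0.49,-0.06,-0.3],[-0.22,-0.1,0.42],0],[[-0.49,-0.03,-0.3],[-0.22,-0.1,0.42],0],[[-0.49,0,-0.3],[-0.22,-0.1,0.42],0]]'

```text
clock: 14.58
eef_pos: [0.5926, -0.1613, 0.307]
eef_rot: [3.138, -0.456, 1.493]
contact_force: [0.4, 0.9, -3.1]
opening: 0.0187
finger_force: 113.3
```

Request:
jog_arm --steps '[[[-0.5,0,-0.28],[-0.22,-0.1,0.42],0],[[-0.54,-0.26,-0.07],[-0.17,-0.13,0.4],0],[[-0.54,-0.24,-0.08],[-0.18,-0.13,0.4],0],[[-0.56,-0.2,-0.07],[-0.17,-0.13,0.4],0],[[-0.56,-0.2,-0.06],[-0.17,-0.13,0.4],0]]'

```text
clock: 15.2
eef_pos: [0.5272, -0.2861, 0.2749]
eef_rot: [3.139, -0.402, 1.299]
contact_force: [0.4, 0.2, -3.6]
opening: 0.0187
finger_force: 113.3
```

Request:
jog_arm --steps '[[[-0.57,-0.18,-0.06],[-0.18,-0.13,0.4],0],[[-0.58,-0.15,-0.06],[-0.17,-0.14,0.4],0],[[0,0,0],[0,0,0],0],[[0,0,0],[0,0,0],0]]'

```text
clock: 15.7
eef_pos: [0.4965, -0.3331, 0.2581]
eef_rot: [3.137, -0.38, 1.225]
contact_force: [0.5, 0.0, -3.3]
opening: 0.0185
finger_force: 113.3
```

```bash
python3 - <<'E'
from plan import *
A=np.array;P=A([.4948,-.3345,0])
s=arm.get_state();print(s['eef_pos'],s['eef_rot'],s['contact_force'])
rows([(P+[0,0,.26],pose(1.225,.35)),(P+[0,0,.18],pose(1.225,.03))],0,vmax=.035,wmax=2.5)
E
```

```text
[ 0.4964736  -0.33312226  0.25807445] [ 3.13733706 -0.37983266  1.22487489] [ 0.51796535  0.00347653 -3.34318726]
[[[-0.02,-0.02,-0.05],[0.05,-0.34,0],0],[[-0.07,0,0.19],[0,-0.46,0],0],[[-0.06,0,0.19],[0,-0.46,0],0],[[-0.05,0,0.19],[0,-0.46,0],0],[[-0.05,0,0.2],[0,-0.45,0],0]]
[[[-0.04,0,0.19],[0,-0.46,0],0],[[-0.03,0,0.2],[0,-0.46,0],0],[[-0.02,0,0.2],[0,-0.46,0],0],[[-0.01,0,0.2],[0,-0.46,0],0]]
9 end [ 0.4949 -0.3344  0.1799] [-3.141 -0.03   1.225]
```

Request:
jog_arm --steps '[[[-0.02,-0.02,-0.05],[0.05,-0.3,0],0],[[-0.07,0,0.19],[0,-0.45,0],0],[[-0.06,0,0.19],[0,-0.45,0],0],[[-0.05,0,0.19],[0,-0.45,0],0],[[-0.05,0,0.2],[0,-0.45,0],0]]'

```text
clock: 16.32
eef_pos: [0.4955, -0.3334, 0.2193]
eef_rot: [-3.141, -0.195, 1.227]
contact_force: [0.5, -0.0, -4.1]
opening: 0.0189
finger_force: 113.3
```

Request:
jog_arm --steps '[[[-0.04,0,0.2],[0,-0.45,0],0],[[-0.03,0,0.2],[0,-0.45,0],0],[[-0.02,0,0.2],[0,-0.45,0],0],[[0,0,0.2],[0,-0.3,0],0],[[0,0,0],[0,0,0],0]]'

```text
clock: 16.95
eef_pos: [0.4947, -0.3321, 0.177]
eef_rot: [-3.138, -0.053, 1.226]
contact_force: [0.4, 0.2, -4.0]
opening: 0.0187
finger_force: 113.3
```

```bash
python3 - <<'E'
from fit import *
from plan import *
A=np.array;P=A([.4948,-.3345,0])
s=arm.get_state();print(s['eef_pos'],s['eef_rot'],s['contact_force'])
Rt=R.from_euler('xyz',s['eef_rot']);g0=s['eef_pos']-.019*Rt.apply([0,0,1]);u=Rt.apply([1,0,0])
C=[shot('top','top7'),shot('side','side7')]
cv2.imwrite('pics/p.png',np.hstack([cv2.resize(c['color'][y:y+90,x:x+120],(400,300),interpolation=cv2.INTER_CUBIC) for c,(x,y) in zip(C,((345,140),(310,180)))]))
rows([(P+[0,0,.13],pose(1.225,.03)),(P+[0,0,.085],pose(1.225,.02)),(P+[0,0,.073],pose(1.225,.0))],0,vmax=.02,wmax=2.5)
E
```

```text
[ 0.49467907 -0.33211179  0.17703338] [-3.13796566 -0.0533578   1.22586151] [ 0.4124349   0.22245211 -4.01501654]
[[[-0.03,0.0,0.32],[0,-0.09,0.0],0],[[-0.02,0.0,0.32],[-0.01,-0.08,0.0],0],[[-0.02,0.0,0.33],[0,-0.09,0.0],0],[[-0.01,0.0,0.3],[0,-0.04,0.0],0],[[-0.01,0.0,0.3],[0,-0.03,0.0],0]]
[[[0,0.0,0.3],[0,-0.04,0.0],0],[[-0.01,0.0,0.24],[0,-0.23,0.0],0]]
7 end [ 0.4946 -0.3345  0.0728] [-3.141 -0.     1.225]
```

View pics/p.png

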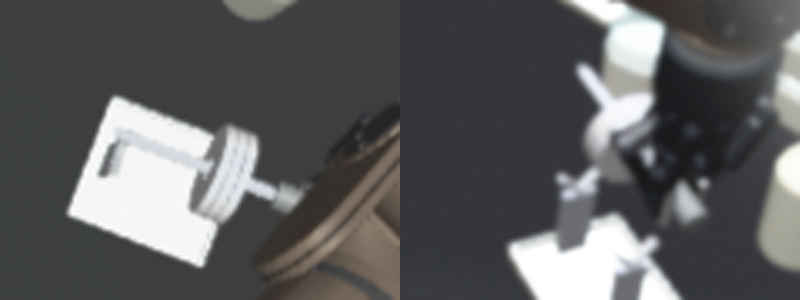

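Request:
jog_arm --steps '[[[-0.02,0,0.3],[0,-0.09,0],0],[[-0.02,0,0.3],[0,-0.08,0],0],[[-0.02,0,0.3],[0,-0.09,0],0],[[0,0,0.3],[0,-0.04,0],0],[[0,0,0],[0,0,0],0]]'

```text
clock: 17.68
eef_pos: [0.4938, -0.3326, 0.1159]
eef_rot: [-3.136, -0.028, 1.225]
contact_force: [0.4, 0.6, -3.0]
opening: 0.0192
finger_force: 113.3
```

```bash
python3 - <<'E'
from plan import *
A=np.array;P=A([.4948,-.3345,0])
s=arm.get_state();print(s['eef_pos'],s['eef_rot'],s['contact_force'])
rows([(P+[0,0,.08],pose(1.225,.025)),(P+[0,0,.072],pose(1.225,.0))],0,vmax=.015,wmax=2.5)
E
```

```text
[ 0.49377681 -0.33260077  0.11590064] [-3.1363834  -0.02797552  1.22527514] [ 0.3959899   0.59592316 -2.95568853]
[[[-0.02,0.01,0.24],[-0.02,-0.01,0.0],0],[[-0.01,0.01,0.24],[-0.02,-0.01,0.0],0],[[-0.02,0.01,0.24],[-0.02,-0.01,0.0],0],[[0,0.0,0.16],[0.0,-0.29,0.0],0]]
4 end [ 0.4946 -0.3343  0.0718] [ 3.142 -0.     1.225]
```

Request:
jog_arm --steps '[[[-0.01,0.02,0.24],[0,0,0],0],[[-0.01,0,0.24],[0,0,0],0],[[-0.01,0,0.2],[0,0,0],0],[[0,0,0],[0,0,0],0],[[0,0,0],[0,0,0],0]]'

```text
clock: 18.3
eef_pos: [0.4957, -0.3348, 0.0845]
eef_rot: [-3.141, -0.026, 1.225]
contact_force: [0.6, 0.1, -3.2]
opening: 0.0185
finger_force: 113.3
```

```bash
python3 - <<'E'
from plan import *
P=np.array([.4948,-.3345,0])
s=arm.get_state();print(s['eef_pos'],s['eef_rot'],s['contact_force'],s['ft_torque'])
rows([(P+[0,0,.072],pose(1.225,.0))],0,vmax=.015,wmax=2.5)
E
```

```text
[ 0.49571164 -0.33478797  0.08452996] [-3.14093354 -0.02595961  1.22522317] [ 0.55490725  0.12362268 -3.17421151] [-0.21547463  0.1069966  -0.00452773]
[[[-0.01,-0.02,0.25],[-0.01,-0.3,0.0],0]]
1 end [ 0.4947 -0.3346  0.072 ] [3.141 0.    1.225]
```

Request:
jog_arm --steps '[[[0,-0.01,0.12],[0,-0.15,0],0],[[0,0,0.08],[0,-0.12,0],0],[[0,0,0],[0,0,0],0],[[0,0,0],[0,0,0],0]]'

```text
clock: 18.8
eef_pos: [0.4952, -0.3342, 0.0744]
eef_rot: [-3.14, -0.002, 1.226]
contact_force: [-0.0, 0.0, -3.8]
opening: 0.0188
finger_force: 113.3
```

```bash
python3 -c "
from h import *
s=arm.get_state();print(s['eef_pos'],s['eef_rot'],s['contact_force'],s['ft_torque'])"
```

```text
[ 0.4951595  -0.33421491  0.07438218] [-3.14047071e+00 -2.45206894e-03  1.22563111e+00] [-0.00968908  0.01803533 -3.78269269] [-0.25599356  0.10852633  0.04337262]
```

Request:
jog_arm --steps '[[[0,0,0.03],[0,0,0],0],[[0,0,0.02],[0,0,0],0],[[0,0,0],[0,0,0],0]]'

```text
clock: 19.18
eef_pos: [0.4949, -0.3343, 0.0723]
eef_rot: [-3.14, -0.003, 1.225]
contact_force: [-1.8, 0.0, -0.5]
opening: 0.0184
finger_force: 113.8
```

Request:
jog_arm --steps '[[[0,0,0.02],[0,0,0],0],[[0,0,0],[0,0,0],0]]'

```text
clock: 19.42
eef_pos: [0.4951, -0.3346, 0.0717]
eef_rot: [-3.14, -0.002, 1.226]
contact_force: [-4.8, 1.5, 4.3]
opening: 0.0186
finger_force: 114.3
```

Request:
jog_arm --steps '[[[0,0,0],[0,0,0],0],[[0,0,0],[0,0,0],0.3],[[0,0,0],[0,0,0],0.5],[[0,0,0],[0,0,0],0.8],[[0,0,0],[0,0,0],0.9]]' --squeeze 30

```text
clock: 20.05
eef_pos: [0.4952, -0.3342, 0.0706]
eef_rot: [-3.141, -0.003, 1.225]
contact_force: [-0.3, -0.6, 0.5]
opening: 0.0762
finger_force: 0.0
```

Request:
jog_arm --steps '[[[0,0,-0.2],[0,0,0],0.9],[[0,0,-0.5],[0,0,0],0.9],[[0,0,-0.7],[0,0,0],0.9],[[0,0,-0.8],[0,0,0],0.9],[[0,0,-0.8],[0,0,0],0.9]]'

```text
clock: 20.68
eef_pos: [0.4952, -0.3346, 0.2229]
eef_rot: [-3.141, -0.002, 1.225]
contact_force: [0.4, -0.4, 0.1]
opening: 0.0769
finger_force: 0.0
```

Request:
jog_arm --steps '[[[-0.5,0,-0.5],[0,0,0],0.9],[[-0.5,0,0],[0,0,0],0.9],[[0,0,0],[0,0,0],0.9],[[0,0,0],[0,0,0],0.9]]'

```text
clock: 21.18
eef_pos: [0.4775, -0.3811, 0.2435]
eef_rot: [-3.137, -0.005, 1.225]
contact_force: [0.3, -0.0, 0.1]
opening: 0.0772
finger_force: 0.0
```

```bash
python3 - <<'E'
from fit import *
C=[shot('top','top8'),shot('side','side8')]
cv2.imwrite('pics/f.png',np.hstack([cv2.resize(c['color'][y:y+90,x:x+120],(400,300),interpolation=cv2.INTER_CUBIC) for c,(x,y) in zip(C,((345,140),(310,200)))]))
g=lambda p,x:skew(p,x[:3],sk_u(x[3],x[4]))[0]
for c in C:
    Q=pts(c,[.38,-.45,.07],[.62,-.15,.12]);u=sk_u(1.222);a=(Q-[.4942,-.3347,.09])@u;Q=Q[(a<.057)|(a>.095)]
    print(fit(g,[.4942,-.3347,.09,1.222,0],[Q],None))
E
```

```text
(array([ 0.49135269, -0.34138144,  0.08966711,  1.22032439,  0.00505514]), [335], np.float64(0.0022476096102467956))
(array([ 0.49411533, -0.33500746,  0.08726614,  1.22319035,  0.0057703 ]), [321], np.float64(0.001752559012097454))
```

View pics/f.png

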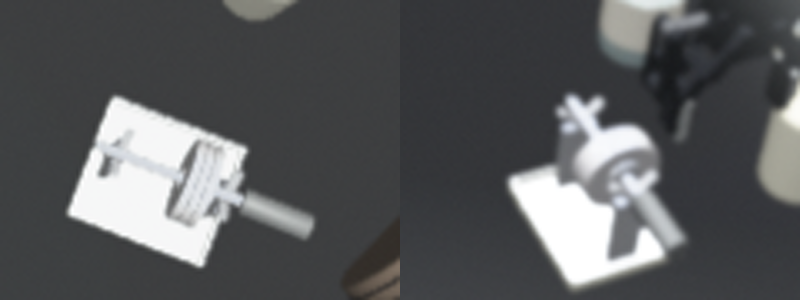

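The skewer lies level in both notches, with the three rings hanging at about (195,180) between the posts, and the gripper is clear. Handing in.

```bash
python3 -c "
from station import arm
print(arm.sign_off())"
```

```text
the job is handed in; nothing more can be done
None
```

The job is handed in (the verdict was not shown): all three rings came off the rack together on the skewer, which now lies level across the stand with the rings hanging between the posts, and the solid disc was still in its slot when last seen.

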